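Turn the supplies carousel to bring the brushes to the front

TASK

Push the carousel round by its rim, with the fingertips, until the pot of brushes stands at the front, with the arrow on the fixed foot pointing straight at the middle of the pot. Turn it gently so that everything stays standing where it is on the disc: do not touch or lift the pot or the other containers, do not take a lug between the fingers, and leave the things lying on the bench alone. Leave the carousel standing still.

Things in the scene. Friction and masses are not known exactly. Their poses are not given: they have to be found in the camera images.
- carousel: The carousel's grey foot, fixed to the bench: a round plate 170 mm across and 16 mm high with a flat black spade-tipped arrow (60 mm wide, 8 mm high) lying on the bench, pointing out from under the disc to the front. Origin: on the bench, on the axis of the disc. The arrow points along the foot's own -x axis and its point is 214 mm from the axis. The arrow points within 0.7 rad of -x.
- disc (a joint): Angle of the disc (rad), growing anticlockwise seen from above; free to turn over a full turn either way. Plain plywood, 230 mm across, flat top 37 mm above the bench. Six upright lugs stand on short arms round its rim, to be pushed sideways (along the rim) with a fingertip. The bearing drags (about 1 N at the rim), so it stays where it is left.
- lug0 (a point): Lug 0 of the six on the rim (upright, round, 18 mm across, 145 mm from the disc's axis, 25 to 65 mm above the bench): point on its axis 51 mm above the bench, 14 mm below its top. The numbers run anticlockwise seen from above, 60 degrees apart.
- lug1 (a point): Lug 1 of the six on the rim (upright, round, 18 mm across, 145 mm from the disc's axis, 25 to 65 mm above the bench): point on its axis 51 mm above the bench, 14 mm below its top. The numbers run anticlockwise seen from above, 60 degrees apart.
- lug2 (a point): Lug 2 of the six on the rim (upright, round, 18 mm across, 145 mm from the disc's axis, 25 to 65 mm above the bench): point on its axis 51 mm above the bench, 14 mm below its top. The numbers run anticlockwise seen from above, 60 degrees apart.
- lug3 (a point): Lug 3 of the six on the rim (upright, round, 18 mm across, 145 mm from the disc's axis, 25 to 65 mm above the bench): point on its axis 51 mm above the bench, 14 mm below its top. The numbers run anticlockwise seen from above, 60 degrees apart.
- lug4 (a point): Lug 4 of the six on the rim (upright, round, 18 mm across, 145 mm from the disc's axis, 25 to 65 mm above the bench): point on its axis 51 mm above the bench, 14 mm below its top. The numbers run anticlockwise seen from above, 60 degrees apart.
- lug5 (a point): Lug 5 of the six on the rim (upright, round, 18 mm across, 145 mm from the disc's axis, 25 to 65 mm above the bench): point on its axis 51 mm above the bench, 14 mm below its top. The numbers run anticlockwise seen from above, 60 degrees apart.
- pot_mid (a point): The brush pot: a plain steel pot 52 mm across and 70 mm high with three short brushes standing in it, bristles up (top 125 mm above its foot). Point on its axis, 35 mm above its foot. It stands loose on the disc, about 54 mm from the axis, and rides round with the disc.
- bottle: A tall white bottle, 46 mm across, 115 mm high, standing loose on the disc about 54 mm from the axis. Origin: centre of its underside.
- jar: A squat glass jar with a lid, 54 mm across, 55 mm high, standing loose on the disc about 54 mm from the axis. Origin: centre of its underside.
- nozzle: A white bottle with a pointed nozzle, 44 mm across, 105 mm high, standing loose on the disc about 54 mm from the axis. Origin: centre of its underside.
- cup: A small lidded sample cup, 48 mm across, 50 mm high, standing loose on the bench to the right of the carousel. Origin: centre of its underside.
- fragment: A piece of wall painting, about 110 by 80 mm and 17 mm thick, lying on the bench to the right of the carousel. Origin: underside.
- spatula: A spatula 200 mm long lying on the bench to the left of the carousel. Origin: on its underside, about half-way along.

How it is judged:
By the outcome, as a careful person would: the job done as asked, in the order asked, and still so for the second after the job is handed in, with the robot touching nothing.
It also fails if it takes over 53 s, if anything falls off the work surface, if the arm or the gripper's body presses on something with over 40 N, if the wrist force passes 120 N, or if a joint passes its speed limit or range.

ROBOT

A 7-joint arm with a two-finger parallel gripper is mounted at the origin on the work surface. World frame = base frame: x ahead of the robot, y to its left, z up, the work surface at z = 0. Lengths are in m, angles in rad, forces in N, time in s.
With the tool pointing down it reaches from about 0.4 to 0.875 m from the base axis. Payload 19.3 kg.
Tool frame: the origin (TCP) lies at the very end of the fingers, on their centre line; the grasp point (between the pads) lies 19 mm behind it; z points along the fingers, y is the line along which they close (so a half turn about z gives the same grasp; the last joint's range is limited). The gripper opens to 85 mm and grips with 20 to 120 N. Pads are 22 mm wide; open, the fingers measure 114 mm over their backs; the gripper's body (76 mm by 85 mm) begins 54 mm behind the grasp point. The pads swing forward as they close: fully open they stand 13 mm farther back than shut.
Start: joints at [-1.189, 0.521, -0.036, 1.599, 0.021, 1.021, -0.113], TCP at [0.273, 0.562, 0.231] pointing down, gripper open.
Joint ranges: [-2.91, 2.91], [-0.3, 2.13], [-1.5, 1.42], [0.17, 2.43], [-1.26, 4.41], [0.16, 1.93], [-2.52, 2.52]. Speed limits (rad/s): [1.89, 1.89, 2.39, 2.39, 3.01, 3.01, 3.01].

INTERFACE

Orientations are given as [roll, pitch, yaw] about the fixed x, y, z axes, in that order (R = Rz(yaw) Ry(pitch) Rx(roll)).
In Python, from workcell import bot gives the robot as it stands.
- The arm moves only by the tool servo_tool, never from a script. Its argument "plan" is a list of rows, each a list of 7 numbers: the finger opening in cm, from 0 to 8.54, then the shift along the tool's x, y, z in cm, then the turn, a rotation vector about the tool's x, y, z in degrees. In form: [[fingers, x, y, z, wx, wy, wz], ...]. A call has 1 to 10 rows; each row is the pose to reach, as a shift and turn from the pose commanded when the call began, along the tool's axes at that moment; what a row does not reach only later rows make up. A row lasts 1/10 s, in which the tool goes at most 50 mm and 8.59 degrees, less where a joint would pass 70% of its speed; a pose out of reach is approached as far as the arm can. A call with a gripper value outside its range is refused whole. The fingers move at their own pace and stop on an object; "force" is the grip in N (left out, the last holds). Time passes only in rows, so rows that repeat a pose let the fingers close. It gives the time, the measured TCP pose, the force, the opening and the grip force at its end, in the units of the state.
- bot.observe(): the state, without advancing time (a new reading comes with each control period).
- bot.grab_frame(name): name is "side" or "top" or "wrist"; returns a dict with "frame" (384x512x3 uint8, blue, green, red), "mtx" (3x3 intrinsics, pixels), "R" (3x3) and "t" (3): a world point X has camera coordinates R X + t; the wrist camera has in their place "T_tool_cam" (4x4, takes a point from camera to tool coordinates, whose origin is the TCP and whose axes are the flange's). Camera axes: x right, y down, z forward; pixel columns grow to the right and rows downward; lengths in m; the calibration is good to about 2 mm. A picture is of the moment at which its call begins: read the wrist's pose just before it. There is no depth.
- bot.job_done(): hands the job in; it is judged then, once.
The state is a dict: "clock": time; "qpos": joint angles; "qd": joint speeds; "joint_efforts": joint torques, N m; "position": TCP position; "tool_rot": TCP orientation; "force": force on the tool from outside, world axes, zero at the start; "moment": the same for the moment, N m; "grip_width": finger opening in m; "finger_force": force on a finger pad.
Only numpy, scipy, OpenCV 4.12 (cv2) and the standard library are available. Lean on these libraries where they do the work, as an engineer would, in place of code of your own. Each camera call takes 0.05 s, during which the arm holds its last target. There are 200 camera calls.

## Working session

There is one attempt and no reset: what is moved stays moved. The work goes in short steps, Python scripts to look and compute and a tool call to move; the robot and the scene stay as the last step left them, time stands still between calls to the robot, and variables do not carry over. Pictures are saved under pics/ and viewed, at most 10 in all, crops included, and the job is handed in when it is done.

Besides the shell and the picture viewer there is one more tool, called after ">>>" by a JSON object that holds its "method" and its "body". servo_tool: Moves the arm, as the interface text tells. Its arguments: {"type":"object","properties":{"plan":{"type":"array","items":{"type":"array","items":{"type":"number"}}},"force":{"type":"number"}},"required":["plan"]}

```bash
mkdir -p pics; python3 - <<'E'
from workcell import bot
import cv2,numpy as np
np.set_printoptions(precision=4,suppress=True)
s=bot.observe();print(s['clock'],s['position'],s['tool_rot'],s['grip_width'])
for n in('top','side'):
    f=bot.grab_frame(n);cv2.imwrite(f'pics/{n}0.png',f['frame']);np.savez(f'{n}.npz',**{k:f[k] for k in('mtx','R','t')})
    print(n,f['mtx'],f['R'],f['t'])
E
```

```text
0.0 [0.2728 0.562  0.2307] [-3.1405  0.0001  2.6898] 0.08575491406545875
top [[391.1649   0.     251.6757]
 [  0.     391.1649 196.5799]
 [  0.       0.       1.    ]] [[ 0.0124 -0.9998 -0.0145]
 [-0.9927 -0.0105 -0.1199]
 [ 0.1198  0.0159 -0.9927]] [-0.0001  0.6179  1.2693]
side [[356.4082   0.     248.8142]
 [  0.     356.4082 191.5154]
 [  0.       0.       1.    ]] [[ 0.9962 -0.0861  0.0087]
 [-0.055  -0.708  -0.704 ]
 [ 0.0668  0.7009 -0.7101]] [-0.6141  0.0983  0.9577]
```

View pics/top0.png

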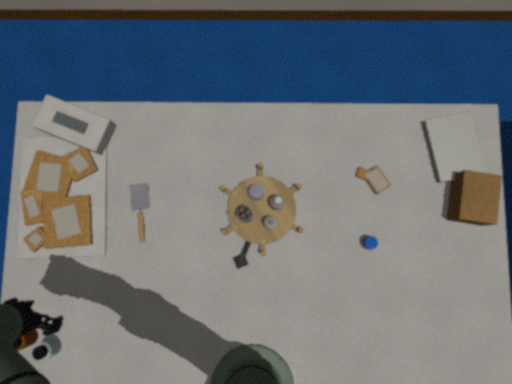

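View pics/side0.png

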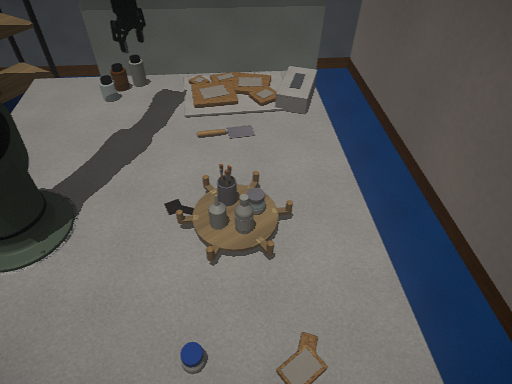

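The top view shows the disc at about (262,209), the pot at (243,213), the arrow tip near (238,264) and six lugs on the rim. The side view has the pot at (227,188). Next I'll measure these properly.

```bash
cat > h.py <<'E'
import cv2,numpy as np
np.set_printoptions(precision=4,suppress=True)
def ray(f,uv,z):
    R,t=f['R'],f['t']; c=-R.T@t
    uv=np.atleast_2d(uv).astype(float)
    d=np.c_[(uv-f['mtx'][:2,2])/f['mtx'][0,0],np.ones(len(uv))]@R
    return c+d*((z-c[2])/d[:,2])[:,None]
def proj(f,X):
    p=(f['R']@np.asarray(X).T).T+f['t'];p=p@f['mtx'].T
    return p[:,:2]/p[:,2:]
E
python3 - <<'E'
from h import *
f=np.load('top.npz');im=cv2.imread('pics/top0.png')
hsv=cv2.cvtColor(im,cv2.COLOR_BGR2HSV)
print(hsv[195,262],hsv[209,255],hsv[167,259],hsv[262,240],hsv[213,243],hsv[180,180])
roi=np.zeros(im.shape[:2],np.uint8);roi[155:275,210:312]=1
m=cv2.inRange(hsv,(8,70,60),(28,255,255))*roi
o=cv2.morphologyEx(m,cv2.MORPH_CLOSE,np.ones((15,15)));o=cv2.morphologyEx(o,cv2.MORPH_OPEN,cv2.getStructuringElement(2,(21,21)))
c=max(cv2.findContours(o,0,1)[0],key=cv2.contourArea);e=cv2.minEnclosingCircle(c);print('disc px',e,'C',ray(f,e[0],.037),cv2.fitEllipse(c))
C=ray(f,cv2.fitEllipse(c)[0],.037)[0];print(C)
# lugs
ys,xs=np.nonzero(m);P=ray(f,np.c_[xs,ys],.058)[:,:2]-C[:2];r=np.hypot(*P.T);s=(r>.13)&(r<.165)
a=np.degrees(np.arctan2(P[s,1],P[s,0]));ph=np.angle(np.exp(6j*np.radians(a)).mean(),deg=True)/6;print('lug phase',ph,s.sum())
for k in range(6):
    d=(a-ph-60*k+180)%360-180;q=abs(d)<15;print(k,q.sum(),d[q].mean(),P[s][q].mean(0))
d=cv2.inRange(hsv[...,2],0,70)*roi;d[:240]=0
ys,xs=np.nonzero(d);A=ray(f,np.c_[xs,ys],.008)[:,:2]-C[:2];print('arrow n',len(xs),A.mean(0),np.degrees(np.arctan2(*A.mean(0)[::-1])),np.hypot(*A.T).max())
x0,y0=205,150
cv2.imwrite('pics/c1.png',cv2.resize(im[y0:280,x0:315],None,fx=4.5,fy=4.5,interpolation=2))
E
```

```text
[  0   4 116] [ 19 102 130] [ 18 129 105] [140  14  54] [21 27 66] [ 23  15 149]
disc px ((261.0, 209.0), 37.73602294921875) C [[ 0.5766 -0.0245  0.037 ]] ((260.9212951660156, 209.3658905029297), (66.80023956298828, 70.63993072509766), 81.64599609375)
[ 0.5753 -0.0243  0.037 ]
lug phase 2.1933956378139854 192
0 31 -0.1584544431727176 [0.1423 0.005 ]
1 32 0.02138466418265228 [0.0659 0.125 ]
2 34 -0.16075161939173868 [-0.0744  0.119 ]
3 32 0.10613870861483576 [-0.1391 -0.0056]
4 29 0.28629190629957413 [-0.0653 -0.1255]
5 34 -0.06165076579098889 [ 0.0751 -0.1196]
arrow n 165 [-0.1561  0.0627] 158.12706967352585 0.20390585999047803
```

View pics/c1.png

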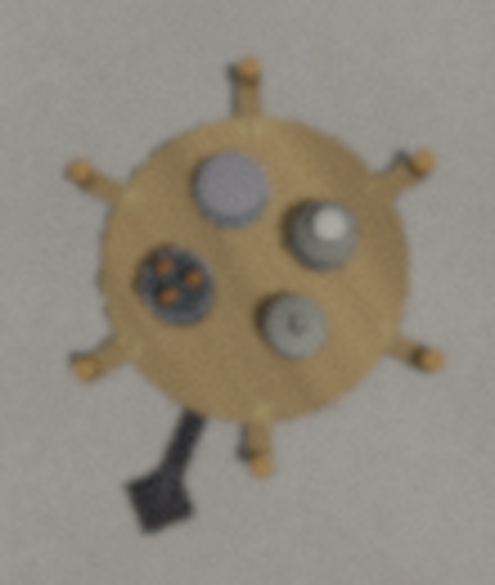

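The crop shows the pot with its three brushes at (175,285) and the arrow spade at (160,500). Turning anticlockwise is the short way round, and the lug to push is the one at about 62°, behind the jar.

```bash
python3 - <<'E'
from h import *
f=np.load('top.npz');g=np.load('side.npz');im=cv2.imread('pics/top0.png')
C=np.array([.576,-.0244])
up=lambda p:(np.array(p)+.5)/4.5-.5+[205,150]
for n,p,z in(('pot rim',(175,283),.107),('arrow tip',(148,533),.008),('shaft',(182,440),.008),('spade c',(160,500),.008),('jar',(231,187),.092),('bot',(328,222),.152),('noz',(296,323),.142)):
    X=ray(f,up(p),z)[0,:2]-C;print(n,X,np.hypot(*X),np.degrees(np.arctan2(X[1],X[0])))
# predicted pot in both views
X=ray(f,up((175,283)),.107)[0]
print(proj(g,np.array([X,[*X[:2],.037],[*C,.037]])))
v=cv2.imread('pics/side0.png');cv2.imwrite('pics/s1.png',cv2.resize(v[155:265,155:300],None,fx=5,fy=5,interpolation=2))
E
```

```text
pot rim [-0.0173  0.0554] 0.058052516392520404 107.35761940252779
arrow tip [-0.1958  0.0763] 0.21018369688401836 158.71006637015384
shaft [-0.127  0.052] 0.13725728367114143 157.7217332550181
spade c [-0.1715  0.0678] 0.18441941837863474 158.43623222052204
jar [0.0528 0.0171] 0.055513571694183125 17.93198312351884
bot [ 0.0216 -0.049 ] 0.05352140947772929 -66.24394406065228
noz [-0.0463 -0.0282] 0.054195616557104 -148.68683802607347
[[226.3612 180.2676]
 [227.2682 198.5657]
 [234.6549 213.1636]]
```

View pics/s1.png

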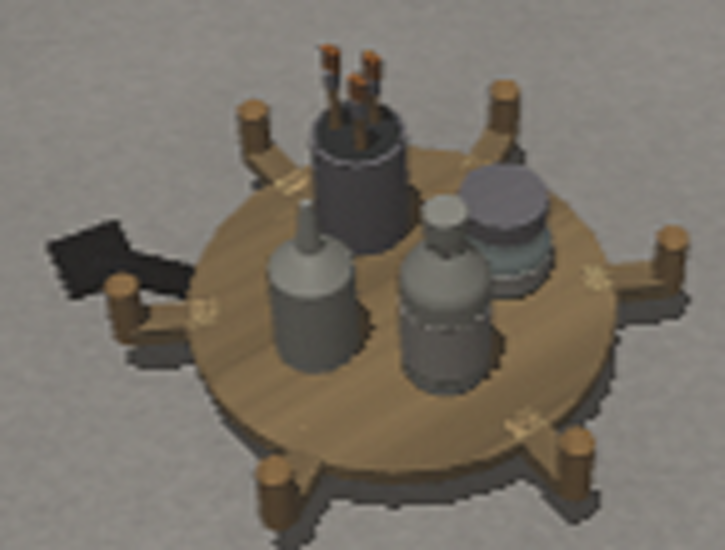

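>>> {"method": "servo_tool", "body": {"plan": [[0,-3,-1.3,0,0,0,2],[0,-6,-2.6,0,0,0,4],[0,-10,-4.4,0,0,0,6],[0,-14,-6.1,0,0,0,8],[0,-18,-7.9,0,0,0,10],[0,-22,-9.7,0,0,0,12],[0,-26,-11.4,0,0,0,14],[0,-30,-13.2,0,0,0,16],[0,-34,-14.9,0,0,0,17],[0,-38,-16.7,0,0,0,18]]}}

```text
clock: 1.1
position: [0.5426, 0.2447, 0.2311]
tool_rot: [-3.141, -0.0, 2.375]
force: [0.6, 0.2, -0.3]
grip_width: -0.0001
finger_force: 0.0
```

>>> {"method": "servo_tool", "body": {"plan": [[0,-3,-0.3,0,0,0,0],[0,-7,-0.7,0,0,0,0],[0,-11,-1.1,1,0,0,0],[0,-15,-1.5,3,0,0,0],[0,-18,-1.8,5,0,0,0],[0,-20.2,-2,7.5,0,0,0],[0,-21.2,-2.1,9.5,0,0,0],[0,-21.2,-2.1,10.5,0,0,0],[0,-21.2,-2.1,11,0,0,0],[0,-21.2,-2.1,11,0,0,0]]}}

```text
clock: 2.1
position: [0.6796, 0.0851, 0.1213]
tool_rot: [-3.141, -0.001, 2.377]
force: [-0.3, -0.2, -0.3]
grip_width: -0.0
finger_force: 0.0
```

```bash
python3 - <<'E'
from workcell import bot
from h import *
s=bot.observe();print(s['clock'],s['position'],s['tool_rot'],s['qpos'])
f=bot.grab_frame('wrist');T=f['T_tool_cam'];print(T)
from scipy.spatial.transform import Rotation as Ro
W=np.eye(4);W[:3,:3]=Ro.from_euler('xyz',s['tool_rot']).as_matrix();W[:3,3]=s['position'];W=np.linalg.inv(W@T)
v=f['frame'].copy();g=dict(mtx=f['mtx'],R=W[:3,:3],t=W[:3,3])
C=np.array([.576,-.0244]);q=[[*(C+.145*np.array([np.cos(a),np.sin(a)])),.065] for a in np.radians(2.2+60*np.arange(6))]
p=proj(g,np.array(q+[[*C,.037],[*s['position'][:2],.045]]));print(p)
cv2.imwrite('pics/w1.png',v)
E
```

```text
2.1 [0.6796 0.0851 0.1213] [-3.1415 -0.0007  2.3767] [-0.2813  0.7395  0.1149  1.5197 -0.1003  0.8886  0.6731]
[[-0.0007 -0.9646 -0.2638  0.0669]
 [ 1.     -0.0006 -0.0004 -0.0008]
 [ 0.0003 -0.2638  0.9646 -0.1419]
 [ 0.      0.      0.      1.    ]]
[[ 197.2965  341.0723]
 [ 240.9902  154.928 ]
 [  49.1033  -27.2283]
 [-176.8387   51.7548]
 [-153.2619  268.6882]
 [  23.2148  383.8261]
 [  59.4455  202.6648]
 [ 258.702   204.2295]]
```

View pics/w1.png

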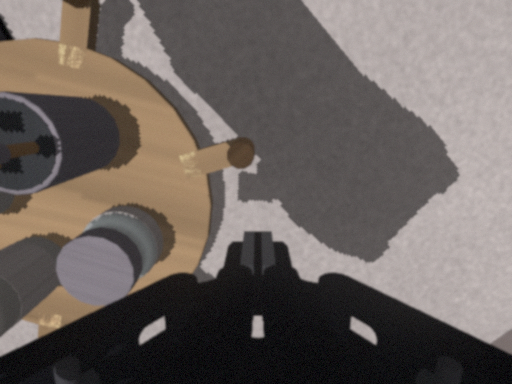

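The wrist view shows the lug at (241,152), against a predicted (241,155), so the estimate is good. I'll go down behind it.

>>> {"method": "servo_tool", "body": {"plan": [[0,0,0,1,0,0,0],[0,0,0,2.5,0,0,0],[0,0,0,4,0,0,0],[0,0,0,5.5,0,0,0],[0,0,0,6.7,0,0,0],[0,0,0,7.3,0,0,0],[0,0,0,7.6,0,0,0],[0,0,0,7.6,0,0,0]]}}

```text
clock: 2.95
position: [0.6801, 0.084, 0.0451]
tool_rot: [-3.141, -0.0, 2.376]
force: [0.2, -0.2, 0.4]
grip_width: -0.0002
finger_force: 0.0
```

>>> {"method": "servo_tool", "body": {"plan": [[0,0.26,0,0,0,0,-1],[0,0.53,-0.01,0,0,0,-2],[0,0.79,-0.02,0,0,0,-3],[0,1.05,-0.04,0,0,0,-4],[0,1.32,-0.06,0,0,0,-5],[0,1.58,-0.08,0,0,0,-6],[0,1.84,-0.11,0,0,0,-7],[0,2.1,-0.15,0,0,0,-8],[0,2.36,-0.19,0,0,0,-9],[0,2.62,-0.23,0,0,0,-10]]}}

```text
clock: 3.95
position: [0.6595, 0.1005, 0.0453]
tool_rot: [-3.142, 0.0, 2.552]
force: [1.2, -1.2, 0.3]
grip_width: -0.0002
finger_force: 0.4
```

>>> {"method": "servo_tool", "body": {"plan": [[0,0.26,0,0,0,0,-1],[0,0.66,-0.01,0,0,0,-2.5],[0,1.05,-0.04,0,0,0,-4],[0,1.45,-0.07,0,0,0,-5.5],[0,1.84,-0.11,0,0,0,-7],[0,2.23,-0.17,0,0,0,-8.5],[0,2.62,-0.23,0,0,0,-10],[0,3.01,-0.3,0,0,0,-11.5],[0,3.4,-0.39,0,0,0,-13],[0,3.65,-0.45,0,0,0,-14]]}}

```text
clock: 4.95
position: [0.6264, 0.1173, 0.0453]
tool_rot: [3.142, -0.0, 2.797]
force: [1.4, -1.0, 0.1]
grip_width: 0.0004
finger_force: 0.4
```

>>> {"method": "servo_tool", "body": {"plan": [[0,0.26,0,0,0,0,-1],[0,0.66,-0.01,0,0,0,-2.5],[0,1.05,-0.04,0,0,0,-4],[0,1.45,-0.07,0,0,0,-5.5],[0,1.84,-0.11,0,0,0,-7],[0,2.23,-0.17,0,0,0,-8.5],[0,2.62,-0.23,0,0,0,-10],[0,3.01,-0.3,0,0,0,-11.5],[0,3.4,-0.39,0,0,0,-13],[0,3.65,-0.45,0,0,0,-14]]}}

```text
clock: 5.95
position: [0.5906, 0.1254, 0.0453]
tool_rot: [3.142, -0.0, 3.041]
force: [1.0, -0.6, 0.4]
grip_width: -0.0
finger_force: 0.4
```

>>> {"method": "servo_tool", "body": {"plan": [[0,0.26,0,0,0,0,-1],[0,0.66,-0.01,0,0,0,-2.5],[0,1.05,-0.04,0,0,0,-4],[0,1.45,-0.07,0,0,0,-5.5],[0,1.84,-0.11,0,0,0,-7],[0,2.1,-0.15,0,0,0,-8],[0,2.36,-0.19,0,0,0,-9],[0,2.62,-0.23,0,0,0,-10],[0,2.62,-0.23,0,0,0,-10],[0,2.62,-0.23,0,0,0,-10]]}}

```text
clock: 6.95
position: [0.5646, 0.1257, 0.0453]
tool_rot: [3.142, -0.0, -3.07]
force: [-0.4, -0.3, -0.0]
grip_width: 0.0001
finger_force: 0.0
```

```bash
cat > look.py <<'E'
import sys
from workcell import bot
from h import *
n=sys.argv[1];s=bot.observe();print(s['clock'],s['position'],s['qd'])
a=bot.grab_frame('top')['frame'];b=bot.grab_frame('side')['frame']
cv2.imwrite(f'pics/top{n}.png',a);cv2.imwrite(f'pics/side{n}.png',b)
A=cv2.resize(a[150:280,205:315],None,fx=4,fy=4,interpolation=2);B=cv2.resize(b[140:270,165:265],None,fx=3.5,fy=4,interpolation=2)
cv2.imwrite(f'pics/b{n}.png',np.hstack([A,B]))
C=np.array([.576,-.0244]);f=np.load('top.npz')
hsv=cv2.cvtColor(a,cv2.COLOR_BGR2HSV);roi=np.zeros(a.shape[:2],np.uint8);roi[155:275,210:312]=1
m=cv2.inRange(hsv,(8,70,60),(28,255,255))*roi
ys,xs=np.nonzero(m);P=ray(f,np.c_[xs,ys],.058)[:,:2]-C;r=np.hypot(*P.T);q=(r>.13)&(r<.165)
t=np.degrees(np.arctan2(P[q,1],P[q,0]));ph=np.angle(np.exp(6j*np.radians(t)).mean(),deg=True)/6;print('lug phase',ph)
for k in range(6):
    d=(t-ph-60*k+180)%360-180;w=abs(d)<15;print(k,w.sum(),d[w].mean() if w.any() else 0)
E
python3 look.py 2
```

```text
6.95 [0.5646 0.1257 0.0453] [-0.0003  0.0018  0.0034 -0.0016  0.0009  0.0018 -0.0015]
lug phase -17.42540629933257
0 30 0.17533424588810456
1 30 0.39975784353907406
2 0 0
3 39 -0.47655703101537267
4 28 0.13674363227201727
5 30 -0.08894634366338133
```

View pics/b2.png

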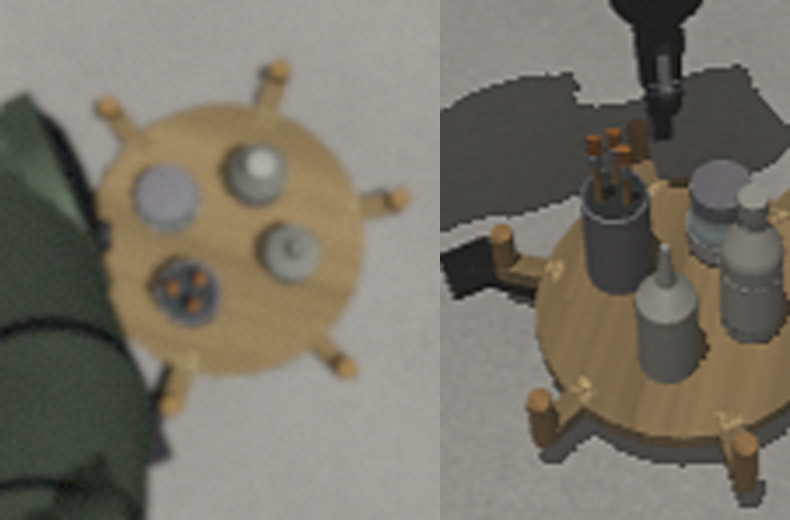

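The top crop shows the pot at (186,291) and the lug phase shows about 40° turned. The side crop shows everything still standing. I'll get the pot's bearing from its blob in both top views.

```bash
cat > pot.py <<'E'
import sys
from h import *
C=np.array([.576,-.0244]);f=np.load('top.npz');print('cam',-f['R'].T@f['t'])
b=lambda X:(X[:2]-C,np.hypot(*(X[:2]-C)),np.degrees(np.arctan2(X[1]-C[1],X[0]-C[0])))
for n in sys.argv[1:]:
    im=cv2.imread(f'pics/top{n}.png');hsv=cv2.cvtColor(im,cv2.COLOR_BGR2HSV)
    x,y=np.meshgrid(range(512),range(384));P=ray(f,np.c_[x.ravel(),y.ravel()],.037)[:,:2]-C
    disc=(np.hypot(*P.T)<.105).reshape(384,512)
    m=((hsv[...,2]<95)&disc).astype(np.uint8)
    m=cv2.morphologyEx(m,cv2.MORPH_CLOSE,np.ones((5,5)));m=cv2.morphologyEx(m,cv2.MORPH_OPEN,cv2.getStructuringElement(2,(7,7)))
    for c in cv2.findContours(m,0,1)[0]:
        M=cv2.moments(c);(u,v),r=cv2.minEnclosingCircle(c);h=cv2.convexHull(c);H=cv2.moments(h)
        print(n,cv2.contourArea(c),(u,v),r,'circ',b(ray(f,(u,v),.072)[0]),'hull',b(ray(f,(H['m10']/H['m00'],H['m01']/H['m00']),.075)[0]))
E
python3 pot.py 0 2
```

```text
cam [ 0.4614 -0.0137  1.3341]
0 178.0 (243.0, 213.0) 8.602425575256348 circ (array([-0.0162,  0.0583]), np.float64(0.060483640605408874), np.float64(105.51848789332091)) hull (array([-0.016 ,  0.0578]), np.float64(0.05997330129049653), np.float64(105.45884835538384))
2 152.0 (250.8783721923828, 221.68919372558594) 8.324800491333008 circ (array([-0.044 ,  0.0324]), np.float64(0.054648986543178915), np.float64(143.59200378316902)) hull (array([-0.0457,  0.0341]), np.float64(0.05700996157796914), np.float64(143.30464951166795))
```

>>> {"method": "servo_tool", "body": {"plan": [[0,0.26,0,0,0,0,-1],[0,0.53,-0.01,0,0,0,-2],[0,0.79,-0.02,0,0,0,-3],[0,1.05,-0.04,0,0,0,-4],[0,1.32,-0.06,0,0,0,-5],[0,1.58,-0.08,0,0,0,-6],[0,1.84,-0.11,0,0,0,-7],[0,2.1,-0.15,0,0,0,-8],[0,2.36,-0.19,0,0,0,-9],[0,2.36,-0.19,0,0,0,-9]]}}

```text
clock: 8.05
position: [0.5408, 0.122, 0.0453]
tool_rot: [3.142, -0.0, -2.912]
force: [-0.2, -0.3, 0.1]
grip_width: 0.0003
finger_force: 0.0
```

>>> {"method": "servo_tool", "body": {"plan": [[0,-0.5,0,0,0,0,0],[0,-1,0,0,0,0,0],[0,-1,0,-1.5,0,0,0],[0,-1,0,-4,0,0,0],[0,-1,0.5,-7,0,0,0],[0,-1,1,-11,0,0,0],[0,-1,1,-15,0,0,0],[0,-1,1,-18,0,0,0],[0,-1,1,-20,0,0,0],[0,-1,1,-20,0,0,0]]}}

```text
clock: 9.05
position: [0.5497, 0.1345, 0.2492]
tool_rot: [3.141, 0.005, -2.913]
force: [-0.1, -0.3, -0.3]
grip_width: -0.0
finger_force: 0.0
```

```bash
cat > wr.py <<'E'
import sys
from workcell import bot
from h import *
from scipy.spatial.transform import Rotation as Ro
n=sys.argv[1];s=bot.observe();f=bot.grab_frame('wrist')
W=np.eye(4);W[:3,:3]=Ro.from_euler('xyz',s['tool_rot']).as_matrix();W[:3,3]=s['position'];W=np.linalg.inv(W@f['T_tool_cam'])
np.savez(f'w{n}.npz',mtx=f['mtx'],R=W[:3,:3],t=W[:3,3]);cv2.imwrite(f'pics/w{n}.png',f['frame'])
C=np.array([.576,-.0244]);u=lambda r,a,z:[*(C+r*np.array([np.cos(np.radians(a)),np.sin(np.radians(a))])),z]
print(f['mtx'][0],'C,pot,tip:',proj(np.load(f'w{n}.npz'),np.array([u(0,0,.037),u(.054,156,.037),u(.214,158,.008)])))
E
python3 wr.py 3; python3 look.py 3 | grep phase
```

```text
[312.1981   0.     257.3944] C,pot,tip: [[116.8591 160.3339]
 [141.618  121.5921]
 [222.7164  -5.016 ]]
lug phase -8.204084922934886
```

View pics/w3.png

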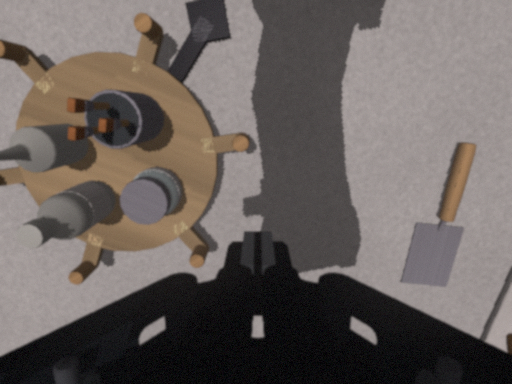

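The wrist view shows the pot rim at (113,118), the disc centre near (117,150) and the arrow running from (180,75) to (208,0), clipped at the top. I'll shift the tool so all of these sit near the middle of the picture.

>>> {"method": "servo_tool", "body": {"plan": [[0,0.5,-0.7,-0.3,0,0,0],[0,1.5,-2,-1,0,0,0],[0,3,-4,-2,0,0,0],[0,4.5,-6,-3,0,0,0],[0,6,-8,-3,0,0,0],[0,7.3,-9.3,-3,0,0,0],[0,8,-10,-3,0,0,0],[0,8,-10,-3,0,0,0],[0,8,-10,-3,0,0,0]]}}

```text
clock: 10.1
position: [0.4936, 0.0189, 0.2754]
tool_rot: [3.141, 0.0, -2.913]
force: [0.2, 0.6, 0.2]
grip_width: -0.0
finger_force: 0.0
```

```bash
python3 wr.py 4
```

```text
[312.1981   0.     257.3944] C,pot,tip: [[210.5767 220.0292]
 [235.1562 187.6582]
 [308.0843  78.0497]]
```

View pics/w4.png

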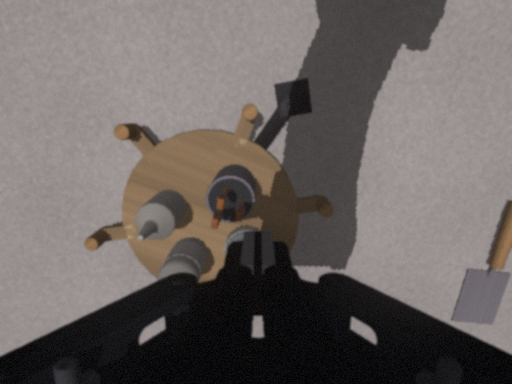

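The wrist view shows the pot rim at (231,197), the arrow point at (307,79) against a predicted (308,78), and the disc spanning columns 123–298 as predicted. A crop will let me fit the pot.

```bash
python3 - <<'E'
from h import *
f=np.load('w4.npz');im=cv2.imread('pics/w4.png');C=np.array([.576,-.0244])
b=lambda uv,z:(lambda X:(X,np.hypot(*X).round(4),np.degrees(np.arctan2(X[1],X[0])).round(2)))(ray(f,uv,z)[0,:2]-C)
print('rim',b((231.5,197),.107),'tip',b((307,79),.008))
hsv=cv2.cvtColor(im,cv2.COLOR_BGR2HSV)
# arrow
d=np.zeros(im.shape[:2],np.uint8);cv2.fillPoly(d,[np.array([[250,150],[262,118],[268,75],[315,70],[318,118],[290,130],[270,152]])],1)
a=((hsv[...,2]<48)&(d>0)).astype(np.uint8);ys,xs=np.nonzero(a);A=ray(f,np.c_[xs,ys],.008)[:,:2]-C;far=np.hypot(*A.T)>.14
k=A[far].mean(0);print('spade n',far.sum(),k,np.degrees(np.arctan2(k[1],k[0])),np.hypot(*A.T).max())
# pot silhouettes drawn for candidates
X=ray(f,(231.5,197),.107)[0,:2]
v=cv2.resize(im[70:260,190:330],None,fx=4,fy=3.1,interpolation=2)
v=cv2.resize(im[70:240,190:330],None,fx=3.5,fy=3.5,interpolation=2);t=np.linspace(0,6.28,60)
for z in(.037,.107):
    q=proj(f,np.c_[X[0]+.026*np.cos(t),X[1]+.026*np.sin(t),0*t+z]);cv2.polylines(v,[np.int32((q+.5-[190,70])*3.5)],True,(0,255,0),1)
cv2.imwrite('pics/c4.png',cv2.convertScaleAbs(v,alpha=1.6))
E
```

```text
rim (array([-0.0569,  0.0214]), np.float64(0.0608), np.float64(159.39)) tip (array([-0.1971,  0.0792]), np.float64(0.2124), np.float64(158.11))
spade n 899 [-0.1667  0.0715] 156.780093471431 0.21235568998339893
```

View pics/c4.png

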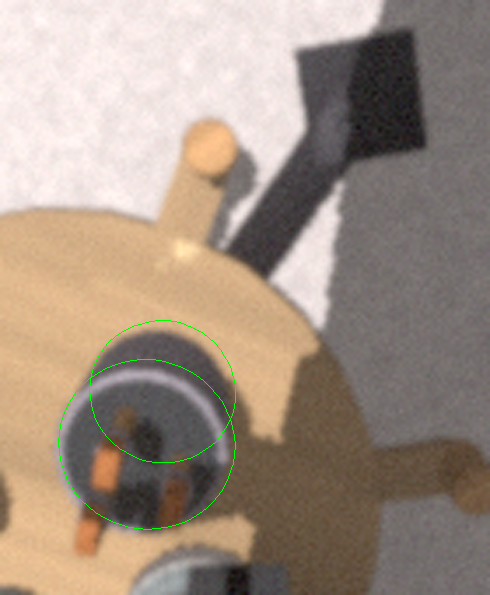

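The drawn circles sit about 2 px too far up, so the pot is nearly on the arrow line already. I'll check it with the disc axis refitted in this same image.

```bash
python3 - <<'E'
from h import *
from scipy.optimize import least_squares
f=np.load('w4.npz');im=cv2.imread('pics/w4.png');hsv=cv2.cvtColor(im,cv2.COLOR_BGR2HSV)
m=cv2.inRange(hsv,(8,70,30),(28,255,255));C0=np.array([.576,-.0244])
# disc edge: along rays from the centre, outermost wood pixel between lugs
pts=[]
for a in np.radians(np.arange(85,290,2)):
    r=np.linspace(.095,.128,100);u=np.array([np.cos(a),np.sin(a)])
    q=np.rint(proj(f,np.c_[C0+r[:,None]*u,0*r+.037])).astype(int)
    w=m[q[:,1].clip(0,383),q[:,0].clip(0,511)]>0
    if w[:40].mean()>.9 and w[-10:].sum()==0: pts.append(C0+u*r[np.nonzero(w)[0].max()])
pts=np.array(pts);s=least_squares(lambda p:np.hypot(*(pts-p[:2]).T)-p[2],[*C0,.115],loss='soft_l1',f_scale=.001)
s2=least_squares(lambda p:np.hypot(*(pts-p).T)-.115,C0,loss='soft_l1',f_scale=.001)
print('disc',len(pts),s.x,s2.x)
cr=lambda u,v:np.array([u,v])/3.5-.5+[190,70]
S=dict(tip=ray(f,cr(411,30),.008),lat=(ray(f,cr(297,48),.008)+ray(f,cr(426,147),.008))/2,shaft=ray(f,cr(263,246),.008),rim=ray(f,cr(145,449),.107),base=ray(f,cr(162,402),.037))
for C in(C0,s.x[:2],s2.x):
    for k,X in S.items():
        X=X[0,:2]-C;print(k,X,np.hypot(*X).round(4),np.degrees(np.arctan2(X[1],X[0])).round(2))
E
```

```text
disc 81 [ 0.574  -0.0253  0.1124] [ 0.5772 -0.025 ]
tip [-0.1981  0.0788] 0.2132 158.31
lat [-0.172   0.0679] 0.1849 158.46
shaft [-0.113   0.0455] 0.1218 158.09
rim [-0.056  0.021] 0.0598 159.43
base [-0.0537  0.0218] 0.058 157.85
tip [-0.196   0.0797] 0.2116 157.87
lat [-0.17    0.0688] 0.1834 157.96
shaft [-0.111   0.0464] 0.1203 157.32
rim [-0.0539  0.0219] 0.0582 157.87
base [-0.0516  0.0228] 0.0564 156.2
tip [-0.1992  0.0794] 0.2145 158.27
lat [-0.1732  0.0685] 0.1863 158.41
shaft [-0.1142  0.0461] 0.1232 158.02
rim [-0.0571  0.0216] 0.0611 159.27
base [-0.0549  0.0225] 0.0593 157.73
```

Pot and arrow agree to about 1°. I'll move the arm clear and cross-check with the fixed cameras.

>>> {"method": "servo_tool", "body": {"plan": [[0,0,1,-0.5,0,0,0],[0,0,3,-1,0,0,0],[0,0,6,-2,0,0,0],[0,0,10,-2,0,0,0],[0,0,14,-2,0,0,0],[0,0,18,-2,0,0,0],[0,0,22,-2,0,0,0],[0,0,25,-2,0,0,0],[0,0,27,-2,0,0,0],[0,0,28,-2,0,0,0]]}}

```text
clock: 11.15
position: [0.4286, 0.2942, 0.2954]
tool_rot: [3.141, -0.0, -2.909]
force: [0.5, 0.1, -0.6]
grip_width: 0.0004
finger_force: 0.0
```

```bash
python3 look.py 5; python3 pot.py 5; python3 - <<'E'
from h import *
a=cv2.imread('pics/top5.png')[170:275,210:300];b=cv2.imread('pics/side5.png')[150:255,155:255]
cv2.imwrite('pics/d5.png',cv2.convertScaleAbs(np.hstack([cv2.resize(a,None,fx=4,fy=4,interpolation=2),cv2.resize(b,None,fx=4,fy=4,interpolation=2)]),alpha=1.4))
E
```

```text
11.15 [0.4286 0.2942 0.2954] [-0.1245  0.0544 -0.0097 -0.0721  0.0339  0.027  -0.1668]
lug phase -8.343534977974256
0 32 0.24883260372206184
1 31 0.13736770977458118
2 31 -0.030164914483409137
3 31 -0.1458218799369338
4 30 0.08555547409237269
5 31 -0.3003076912794739
cam [ 0.4614 -0.0137  1.3341]
5 160.0 (252.31187438964844, 224.0148468017578) 8.341729164123535 circ (array([-0.0514,  0.0277]), np.float64(0.05841643895211743), np.float64(151.6706149188203)) hull (array([-0.0495,  0.0263]), np.float64(0.0560443141007617), np.float64(152.06968917000322))
```

View pics/d5.png

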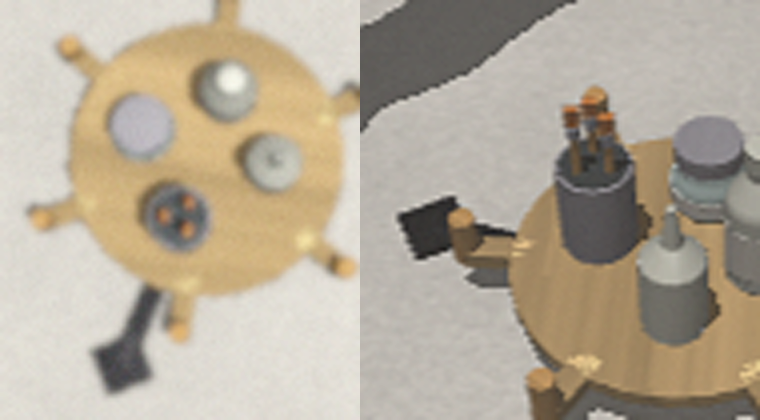

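The combined crop shows the pot rim at (178,216) in the top view and (595,166) in the side view, with everything upright. The automatic blob was pulled left by shadow, so I'll work the bearing out from these points.

```bash
python3 - <<'E'
from h import *
f=np.load('top.npz');g=np.load('side.npz');C=np.array([.576,-.0244])
tp=lambda u,v:np.array([u+.5,v+.5])/4-.5+[210,170];sd=lambda u,v:np.array([u-360+.5,v+.5])/4-.5+[155,150]
def b(n,X,C):X=X[0,:2]-C;print(n,X,np.hypot(*X).round(4),np.degrees(np.arctan2(X[1],X[0])).round(2))
for z in(.085,.107):b('top pot',ray(f,tp(178,216),z),C)
b('top noz',ray(f,tp(273,160),.142),C);b('top jar',ray(f,tp(140,124),.092),C);b('top bottle',ray(f,tp(232,80),.152),C)
b('top tip',ray(f,tp(109,393),.008),C)
b('lat',(ray(f,tp(93,349),.008)+ray(f,tp(151,376),.008))/2,C)
P=np.stack([f['mtx']@np.c_[f['R'],f['t']],g['mtx']@np.c_[g['R'],g['t']]])
for n,a,c in(('pot',(177,214),(595,166)),('jar',(140,124),(709,140))):
    X=cv2.triangulatePoints(P[0],P[1],tp(*a),sd(*c)).ravel();X=X[:3]/X[3];print('z',X[2]);b(n+' tri',X[None],C)
b('side rim',ray(g,sd(595,166),.107),C);b('side base',ray(g,sd(598,243),.037),C)
# side-view axis from opposite lugs (tops), phase known
b('side tip',ray(g,sd(399,214),.008),C);b('side lug top',ray(g,sd(461,217),.065),C);print(C+.145*np.array([np.cos(np.radians(171.7)),np.sin(np.radians(171.7))])-C)
E
```

```text
top pot [-0.0508  0.0218] 0.0552 156.78
top pot [-0.0519  0.0216] 0.0562 157.42
top noz [-0.0101 -0.0508] 0.0518 -101.27
top jar [0.0219 0.0529] 0.0573 67.48
top bottle [ 0.0498 -0.0188] 0.0533 -20.64
top tip [-0.1953  0.0784] 0.2104 158.12
lat [-0.1699  0.068 ] 0.183 158.2
z 0.10245564573139541
pot tri [-0.0511  0.0223] 0.0558 156.4
z 0.09012960078889627
jar tri [0.0228 0.053 ] 0.0577 66.77
side rim [-0.0521  0.0176] 0.055 161.35
side base [-0.0545  0.0143] 0.0563 165.31
side tip [-0.1965  0.0791] 0.2118 158.07
side lug top [-0.1425  0.0191] 0.1438 172.37
[-0.1435  0.0209]
```

>>> {"method": "servo_tool", "body": {"plan": [[0,0,0,0,0,0,0],[0,0,0,0,0,0,0],[0,0,0,0,0,0,0]]}}

```text
clock: 11.55
position: [0.4303, 0.2904, 0.2954]
tool_rot: [-3.141, 0.0, -2.914]
force: [0.4, 0.1, -0.5]
grip_width: -0.0
finger_force: 0.0
```

```bash
python3 -c "
from workcell import bot
print(bot.job_done())"
```

```text
the job is handed in; nothing more can be done
None
```

The job is handed in: I pushed the carousel about 50° anticlockwise by one lug, and the brush pot now stands at the arrow (pot about 158°, arrow about 158°; the top and wrist views agree to 1–2°, the less accurate side view reads 3–7° further round), with everything still standing and the arm clear.

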